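Centre-punch the drill spot of a bracket blank in its marking jig

TASK

Take the automatic centre punch out of the tool block, set its point down through the jig's guide bush onto the drill spot of the bracket blank, and press it straight down, upright and without forcing it against its stop, until its spring snaps. Then stand it back, fully home, in the hole it came from; make no mark anywhere else and leave the other tools and things on the bench where they are.

Things in the scene. Friction and masses are not known exactly. Their poses are not given: they have to be found in the camera images.
- jig: marking jig, fixed: dark steel base 130 x 220 x 12 (own x, y, z); origin: centre of its underside. An aluminium bush plate, 90 x 46 x 5, lies across the blank near the -y end and carries the steel guide bush (22 wide, hole 10 wide). A toggle clamp (red grip, all under 50 high) at the +y end holds the blank, its spindle 78 mm from the bush. Nothing of it moves.
- blank: bracket blank under the bush plate: a flat light-grey sheet strip 46 x 140 x 3 with scribed lines, clamped in the jig. Its frame is the jig's (same origin and axes).
- spot (a point): drill spot: crossing of two scribed lines on the blank's top face, 15 mm above the bench, on the axis of the guide bush's hole (vertical, 10 wide, no chamfer). The hole begins at the blank's face; the bush's rim stands 8 mm above this point. Axes as the jig's.
- block: wooden tool block, fixed: 62 x 150 (own x, y), 66 tall; origin: centre of its underside. Three like holes at own x = 0, y = -45, 0, +45 mm, each 17 wide and 24 deep, with a 9 wide pilot hole below for a tool's nose. Each holds one upright tool; the punch may be in any.
- punch_grip (a point): automatic centre punch, upright in the block and its tallest tool: round steel barrel 15 wide, 92 long, dark knurled grip, brass-ringed cap of the same width; 0.18 kg. This point lies on its axis, 54 mm above the barrel's lower end, 38 below its top: the place to grip, firmly (60 N or more). z: up along the punch.
- punch_foot (a point): lower end of the punch's barrel (tapers from 15 to 12.6 wide over the last 8 mm), on its axis, 54 mm below punch_grip; 42 mm above the bench when home. Below it sticks out the nose, 7 wide with a 7 mm long cone point: by 21 to 35 mm, for the points are changed and reground: its length is not known.
- striker (a point): hidden hammer in the barrel: 6 mm above punch_grip when set, 8.8 when snapped. Pressed on its point the nose sinks in, 2 N at first and 3.5 N per mm; at about 15 to 17 N (4 mm in) the hammer snaps 2.8 mm up: the force drops at once by 3 to 6 N. Some 3 mm below the snap comes a hard stop; over 22 N on the jig spoils the work. It resets when lifted.
- drift: short eight-sided dark steel drift standing in the block, top 42 mm above the block: leave. Origin: its shoulder, at the bottom of the hole.
- awl: wood-handled scribing awl standing in the block, top 50 mm above the block: leave. Origin: its shoulder, at the bottom of the hole.
- hammer_ball: ball-pein hammer lying on the bench between robot and jig, 265 long, 28 high: leave.
- snips: tin snips with red handles lying on the bench, 250 long, 16 high: leave.
- rule: steel rule 300 x 30 x 4 lying on the bench: leave.
- tub: white plastic tub of rivets, 64 wide, 42 high: leave.
- offcut: folded grey sheet offcut, 110 x 70, flange 31 high: leave.
- tape: yellow tape measure, 62 x 36 x 58: leave.

How it is judged (in metres and radians):
On the way:
1. the punch stands upright in the guide bush with its point on the drill spot and its spring snaps (z of striker in the frame of punch_grip above 0.0076 m and horizontal distance between punch_foot and spot below 0.004 m and contact force between punch and blank above 3 N and angle between punch_grip's own z axis and vertical below 0.1 rad), for 0.05 s.
At the end, for the whole second after the job is handed in: The spring snapped with the point on the drill spot in the bush, upright (axis within 4 mm of the spot, 0.1 rad of vertical); the punch then stands released and at rest, fully home in the hole it came from (barrel's end within 5 mm of where it was), its spring reset (distance of punch_foot from where it was at the start of the episode below 0.005 m and angle between punch_grip's own z axis and vertical below 0.12 rad and z of striker in the frame of punch_grip below 0.0072 m and linear speed of punch below 0.02 m/s); the robot touches nothing.
It fails at once if the punch is forced against its stop: more than 22 N on the jig or blank (contact force between punch and jig above 22 N).
It fails at once if the punch snaps anywhere else than over the drill spot (z of striker in the frame of punch_grip above 0.0076 m and horizontal distance between punch_foot and spot above 0.006 m).
It fails at once if another tool of the block is pulled out or knocked over (distance of any of drift, awl from where it was at the start of the episode above 0.01 m).
It fails at once if a thing lying on the bench is moved by more than 15 mm (distance of any of hammer_ball, snips, rule, tub, offcut, tape from where it was at the start of the episode above 0.015 m).
It also fails if it takes over 66 s, if anything falls off the work surface, if the arm or the gripper's body presses on something with over 40 N, if the wrist force passes 120 N, or if a joint passes its speed limit or range.

ROBOT

A 6-joint arm with a two-finger parallel gripper is mounted at the origin on the work surface. World frame = base frame: x ahead of the robot, y to its left, z up, the work surface at z = 0. Lengths are in mm, angles in rad, forces in N, time in s.
With the tool pointing down it reaches from about 400 to 925 mm from the base axis. Payload 12.5 kg.
Tool frame: the origin (TCP) lies at the very end of the fingers, on their centre line; the grasp point (between the pads) lies 19 mm behind it (arm.pinch_z is the distance from the TCP to the grasp point, in mm); z points along the fingers, y is the line along which they close (so a half turn about z gives the same grasp; the last joint's range is limited). The gripper opens to 95 mm and grips with 3 to 60 N. Pads are 20 mm wide; open, the fingers measure 119 mm over their backs; the gripper's body (75 mm by 180 mm) begins 59 mm behind the grasp point.
Start: joints at [1.22, 0.491, 1.559, -0, 1.092, -0.106], TCP at [151.458, 606.389, 214.661] pointing down, gripper open.
Joint ranges: [-3.1, 3.1], [-0.84, 2.19], [0.05, 2.79], [-1.13, 4.28], [0.06, 2.93], [-2.69, 2.69]. Speed limits (rad/s): [2.22, 2.22, 2.79, 3.14, 3.14, 3.14].

INTERFACE

Orientations are given as a rotation vector (axis times angle).
In Python, from bench import arm, imaging gives the robot as it stands.
- The arm moves only by the tool apply_moves, never from a script. Its argument "moves" is a list of rows, each an object of numbers: "tx", "ty", "tz": the shift along the tool's x, y, z in units of 40 mm (1.0 is 40 mm); "wx", "wy", "wz": the turn, a rotation vector about the tool's x, y, z in units of 6 degrees (1.0 is 6 degrees); "fingers": the opening, from -1 (shut) to 1 (fully open), so that 0 is half open. A call has 1 to 12 rows; each row shifts and turns the commanded pose from where the row before left it, along the tool's axes as they then stand; what a row does not reach is not made up. A row lasts 1/12 s, in which the tool goes at most 41.7 mm and 7.16 degrees, less where a joint would pass 70% of its speed; a pose out of reach is approached as far as the arm can. A call is refused whole if a number of a shift passes 1 or a number of a turn 1, either way. A call with a gripper value outside its range is refused whole. The fingers move at their own pace and stop on an object; "newtons" is the grip in N (left out, the last holds). Time passes only in rows, so rows that do not move let the fingers close. It gives the time, the measured TCP pose, the force, the opening and the grip force at its end, in the units of the state.
- arm.get_obs(): the state, without advancing time (a new reading comes with each control period).
- imaging.capture(name): name is "scene" or "top" or "wrist"; returns a dict with "pixels" (420x560x3 uint8, red, green, blue), "z_map" (420x560 float32, mm along the optical axis (not along the pixel's ray), 0 where there is no reading), "fovy" (degrees; the focal length in pixels is half the picture's height over the tangent of half this angle, whatever the lens; pixels are square), "cx", "cy" (the principal point, pixels), "R" (3x3) and "t" (3): a world point X has camera coordinates R X + t. Camera axes: x right, y down, z forward; pixel columns grow to the right and rows downward; lengths in mm; the calibration is good to about 2 mm. A picture is of the moment at which its call begins.
- arm.job_done(): hands the job in; it is judged then, once.
The state is a dict: "clock": time; "joints": joint angles; "dq": joint speeds; "joint_torque": joint torques, N m; "position": TCP position; "tool_rot": TCP orientation; "contact_force": force on the tool from outside, world axes, zero at the start; "wrist_torque": the same for the moment, N m; "width": opening from 0.0 (shut) to 1.0 (fully open); "grip_force": force on a finger pad.
Only numpy, scipy, OpenCV 4.12 (cv2) and the standard library are available. Lean on these libraries where they do the work, as an engineer would, in place of code of your own. Each camera call takes 0.05 s, during which the arm holds its last target. There are 200 camera calls.

## Working session

There is one attempt and no reset: what is moved stays moved. The work goes in short steps, Python scripts to look and compute and a tool call to move; the robot and the scene stay as the last step left them, time stands still between calls to the robot, and variables do not carry over. Pictures are saved under pics/ and viewed, at most 13 in all, crops included, and the job is handed in when it is done.

Besides the shell and the picture viewer there is one more tool, called after "Emit:" in YAML: its name, and indented under it one key for each argument. apply_moves: Moves the arm, as the interface text tells. Its arguments: {"type":"object","properties":{"moves":{"type":"array"},"newtons":{"type":"number"}},"required":["moves"]}

```bash
mkdir -p pics; ls; python3 - <<'E'
from bench import arm, imaging
import cv2,numpy as np
print(arm.get_obs(), arm.pinch_z)
for n in("scene","top"):
    c=imaging.capture(n); cv2.imwrite(f"pics/{n}1.png",c["pixels"][:,:,::-1]); np.savez(f"pics/{n}1.npz",**c)
    print(n,c["fovy"],c["cx"],c["cy"],c["R"],c["t"])
E
```

```text
pics
{'clock': 0.0, 'joints': array([ 1.22044640e+00,  4.91564694e-01,  1.55945748e+00, -1.25849996e-05,
        1.09170059e+00, -1.05576041e-01]), 'dq': array([ 1.18916386e-05,  1.54879320e-03, -1.42782100e-03,  9.67701707e-04,
        1.52985350e-03, -2.79059887e-03]), 'joint_torque': array([-3.45957444e-03, -6.12651873e+01, -2.58184254e+01,  6.91347336e-02,
        4.82864049e-02, -1.19324468e-04]), 'position': array([151.34124396, 606.14384076, 214.05579457]), 'tool_rot': array([-3.83491832e-01, -3.11785168e+00,  1.73307158e-03]), 'contact_force': array([-0.85577199, -0.37042247,  0.3829685 ]), 'wrist_torque': array([-0.02107705, -0.03041615,  0.00980173]), 'grip_force': 0.0, 'width': 1.001412224205895} 18.8
scene 53.77581937946151 274.92076383573743 210.6115557642703 [[ 0.59097801  0.80658625  0.01279072]
 [ 0.62431482 -0.44727331 -0.64045109]
 [-0.5108581   0.38647795 -0.76789244]] [-325.95328066 -303.53941314 1534.7544057 ]
top 52.7493478903035 275.1029069078882 209.00055047139801 [[ 0.03031712 -0.99953075  0.00437543]
 [-0.97771161 -0.03056459 -0.20771572]
 [ 0.20775198  0.00201943 -0.97817945]] [-4.62696992e-01  5.94858863e+02  1.41362133e+03]
```

View pics/scene1.png

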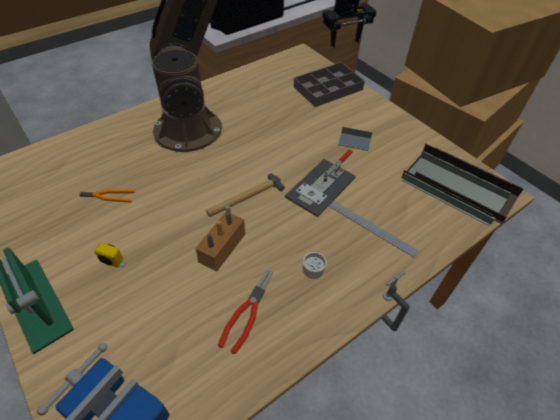

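View pics/top1.png

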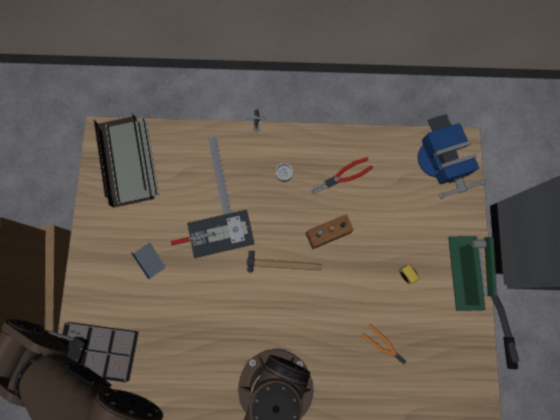

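The scene picture shows the block at about (220,240), with the tallest tool at its far end at (228,213). The jig is at (321,187) with its bush plate at about (313,193). In the top view the block is at (330,231), and the bush is at about (236,230) with the red grip at (180,242). Next I measure these.

```bash
cat > h.py <<'E'
import numpy as np,cv2
def foc(c): return c["pixels"].shape[0]/2/np.tan(np.radians(float(c["fovy"]))/2)
def ray(c,u,v,z):
    R,t=c["R"],c["t"]; o=-R.T@t; d=R.T@np.array([(u-c["cx"])/foc(c),(v-c["cy"])/foc(c),1.]); return o+d*(z-o[2])/d[2]
def pts(c):
    D=c["z_map"]; v,u=np.mgrid[:D.shape[0],:D.shape[1]]; f=foc(c)
    P=np.stack([(u-c["cx"])/f*D,(v-c["cy"])/f*D,D],-1); return (P-c["t"])@c["R"]
def proj(c,X):
    p=c["R"]@np.array(X,float)+c["t"]; f=foc(c); return p[0]/p[2]*f+c["cx"],p[1]/p[2]*f+c["cy"]
E
python3 - <<'E'
from h import *
s=dict(np.load("pics/scene1.npz"));t=dict(np.load("pics/top1.npz"))
P=pts(t)
r=P[205:260,300:360]; m=(abs(r[...,2]-66)<6); q=r[m]; print(m.sum(),np.median(q[:,2]),cv2.minAreaRect(q[:,:2].astype(np.float32)))
h=P[205:260,300:360]; m=h[...,2]>90; q=h[m]; print(np.c_[q].round(0))
r=P[205:265,180:260]; m=(r[...,2]>6)&(r[...,2]<17); print(m.sum(),cv2.minAreaRect(r[m][:,:2].astype(np.float32)))
print("bush",ray(t,236,230,23), "bush scene",ray(s,313,193,23))
Q=pts(s)[195:260,190:250]; q=Q[(Q[...,2]>95)]; print(q.round(0)[:40])
a=cv2.resize(t["pixels"][195:265,160:360],(800,280),interpolation=cv2.INTER_CUBIC)
b=cv2.resize(s["pixels"][150:270,190:360],(800,565),interpolation=cv2.INTER_CUBIC)[:, :]
cv2.imwrite("pics/c1.png",np.vstack([a,cv2.resize(b,(440,311)).copy() if 0 else np.pad(cv2.resize(b,(450,318)),((0,0),(0,350),(0,0)))])[:,:,::-1])
E
```

```text
664 65.46070103601586 ((525.4107055664062, -175.14108276367188), (62.54506301879883, 150.5482635498047), 24.551340103149414)
[[ 288.   15. 1506.]
 [ 288.   15. 1506.]
 [ 288.   15. 1506.]
 [ 549. -213.  100.]
 [ 548. -215.  108.]
 [ 548. -218.  107.]
 [ 546. -210.   97.]
 [ 543. -211.  111.]
 [ 544. -214.  109.]
 [ 545. -219.  103.]
 [ 542. -209.   99.]
 [ 541. -212.  106.]
 [ 540. -214.  110.]
 [ 540. -218.  110.]
 [ 540. -210.   93.]
 [ 539. -213.   98.]
 [ 539. -216.  100.]
 [ 539. -219.  100.]
 [ 533. -171.  107.]
 [ 531. -173.  118.]
 [ 531. -176.  119.]
 [ 529. -168.  109.]
 [ 528. -170.  113.]
 [ 527. -173.  120.]
 [ 528. -177.  116.]
 [ 528. -180.  119.]
 [ 525. -168.  110.]
 [ 524. -170.  118.]
 [ 524. -173.  117.]
 [ 525. -177.  115.]
 [ 526. -181.  111.]
 [ 288.   15. 1506.]
 [ 522. -168.  107.]
 [ 521. -170.  114.]
 [ 521. -173.  117.]
 [ 522. -177.  113.]
 [ 521. -180.  118.]
 [ 515. -136.  126.]
 [ 521. -169.   98.]
 [ 519. -171.  110.]
 [ 518. -173.  116.]
 [ 519. -178.  110.]
 [ 510. -128.  135.]
 [ 510. -132.  134.]
 [ 511. -135.  132.]
 [ 511. -139.  129.]
 [ 512. -
[... 969 characters left out ...]
 132.]
 [ 508. -134.  135.]
 [ 508. -131.  133.]
 [ 509. -129.  132.]
 [ 511. -127.  132.]
 [ 504. -139.  130.]
 [ 510. -138.  135.]
 [ 510. -136.  133.]
 [ 511. -133.  133.]
 [ 513. -131.  134.]
 [ 512. -127.  129.]
 [ 511. -139.  133.]
 [ 512. -137.  132.]
 [ 514. -135.  132.]
 [ 515. -133.  132.]
 [ 514. -129.  129.]
 [ 510. -139.  127.]
 [ 512. -137.  127.]
 [ 517. -137.  132.]
 [ 516. -134.  129.]
 [ 517. -131.  128.]
 [ 510. -139.  123.]
 [ 514. -139.  126.]
 [ 516. -137.  127.]
 [ 515. -133.  123.]
 [ 519. -132.  127.]
 [1166. -466.  988.]
 [ 510. -140.  119.]
 [ 514. -139.  123.]
 [ 515. -137.  122.]
 [ 516. -134.  121.]
 [ 518. -132.  121.]
 [ 510. -141.  116.]
 [ 514. -139.  118.]]
```

View pics/c1.png

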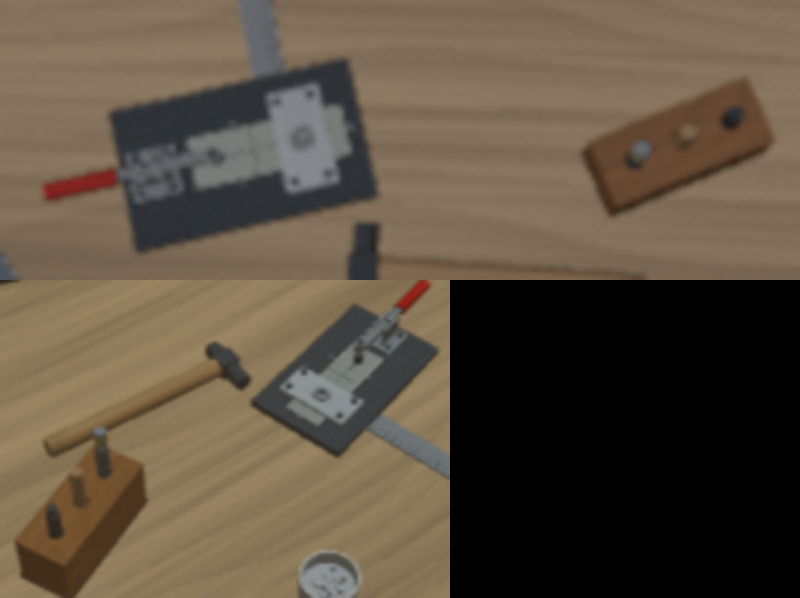

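The bush crop shows the bush at about (303,137), roughly world (523,154). The punch is at the +y end of the block, roughly world (507,-134), and the block yaw is 24.6°. I turn the tool to the block's axes, then pass over the jig.

Emit:
apply_moves:
  moves:
    - {"wz": 1}
    - {"wz": 1}
    - {"wz": 1}
    - {"wz": 1}
    - {"wz": 1}
    - {"wz": 1}
    - {"wz": 1}
    - {"wz": 1}
    - {"wz": 0.57}
    - {}
    - {"tx": -0.4, "ty": 0.1}
    - {"tx": -0.6, "ty": 0.16}

```text
schema error: expected keys tx, ty, tz, wx, wy, wz, fingers
```

Emit:
apply_moves:
  moves:
    - {"tx": -0.88, "ty": 0.235}
    - {"tx": -0.88, "ty": 0.235}
    - {"tx": -0.88, "ty": 0.235}
    - {"tx": -0.88, "ty": 0.235}
    - {"tx": -0.88, "ty": 0.235}
    - {"tx": -0.88, "ty": 0.235}
    - {"tx": -0.88, "ty": 0.235}
    - {"tx": -0.88, "ty": 0.235}
    - {"tx": -0.88, "ty": 0.235}
    - {"tx": -0.88, "ty": 0.235}
    - {"tx": -0.88, "ty": 0.235}
    - {"tx": -0.6, "ty": 0.16}

```text
schema error: expected keys tx, ty, tz, wx, wy, wz, fingers
```

```bash
cat >> h.py <<'E'
from scipy.spatial.transform import Rotation as Rn
def togo(o,T,p=None):
    "units along tool axes to bring point p (default TCP) to T"
    return Rn.from_rotvec(o["tool_rot"]).as_matrix().T@(np.array(T,float)-(o["position"] if p is None else p))/40
def snap(n,f):
    from bench import imaging
    c=imaging.capture(n); cv2.imwrite(f"pics/{f}.png",c["pixels"][:,:,::-1]); np.savez(f"pics/{f}.npz",**c); return c
E
python3 - <<'E'
from h import *
from bench import arm
o=arm.get_obs(); print(o["clock"],o["position"],o["tool_rot"],o["joints"]); print(Rn.from_rotvec(o["tool_rot"]).as_matrix().round(4))
c=snap("wrist","w1"); print(c["fovy"],-c["R"].T@c["t"],c["R"].round(3),proj(c,[523,154,23]))
E
```

```text
0.1 [151.38235603 606.1517555  214.10728743] [-3.83494351e-01 -3.11788559e+00  1.60351437e-03] [ 1.22039493e+00  4.91507782e-01  1.55941063e+00 -2.88472618e-05
  1.09171632e+00 -1.05621047e-01]
[[-9.702e-01  2.423e-01 -3.000e-04]
 [ 2.423e-01  9.702e-01 -1.000e-03]
 [ 1.000e-04 -1.000e-03 -1.000e+00]]
65.19908259310851 [ 71.44604852 626.13348209 384.66244804] [[ 0.242  0.97  -0.001]
 [ 0.93  -0.231  0.286]
 [ 0.277 -0.07  -0.958]] (np.float64(55.4433310413763), np.float64(489.51243110470995))
```

View pics/w1.png

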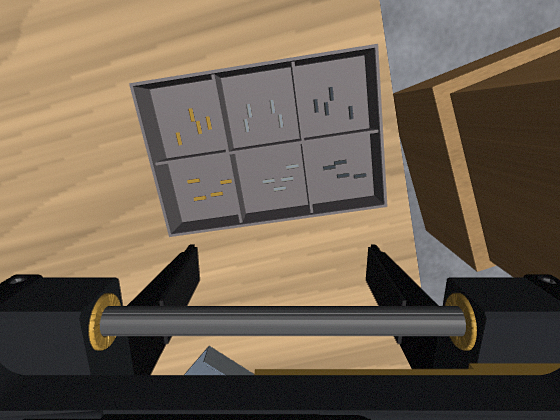

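The first picture (wrong place) shows the parts tray. The fingertips are at about (192,248) and (372,248). Rows need all the keys, so I resend the moves in full.

Emit:
apply_moves:
  moves:
    - {"tx": 0, "ty": 0, "tz": 0, "wx": 0, "wy": 0, "wz": 1, "fingers": 1}
    - {"tx": 0, "ty": 0, "tz": 0, "wx": 0, "wy": 0, "wz": 1, "fingers": 1}
    - {"tx": 0, "ty": 0, "tz": 0, "wx": 0, "wy": 0, "wz": 1, "fingers": 1}
    - {"tx": 0, "ty": 0, "tz": 0, "wx": 0, "wy": 0, "wz": 1, "fingers": 1}
    - {"tx": 0, "ty": 0, "tz": 0, "wx": 0, "wy": 0, "wz": 1, "fingers": 1}
    - {"tx": 0, "ty": 0, "tz": 0, "wx": 0, "wy": 0, "wz": 1, "fingers": 1}
    - {"tx": 0, "ty": 0, "tz": 0, "wx": 0, "wy": 0, "wz": 1, "fingers": 1}
    - {"tx": 0, "ty": 0, "tz": 0, "wx": 0, "wy": 0, "wz": 1, "fingers": 1}
    - {"tx": 0, "ty": 0, "tz": 0, "wx": 0, "wy": 0, "wz": 0.57, "fingers": 1}
    - {"tx": -0.3, "ty": 0.08, "tz": 0, "wx": 0, "wy": 0, "wz": 0, "fingers": 1}
    - {"tx": -0.6, "ty": 0.16, "tz": 0, "wx": 0, "wy": 0, "wz": 0, "fingers": 1}
    - {"tx": -0.8, "ty": 0.22, "tz": 0, "wx": 0, "wy": 0, "wz": 0, "fingers": 1}

```text
clock: 1.15
position: [196.3, 551.6, 214.2]
tool_rot: [-1.692, -2.647, 0.001]
contact_force: [0.3, -0.1, 0.9]
width: 1.001
grip_force: 0.0
```

Emit:
apply_moves:
  moves:
    - {"tx": -0.9, "ty": 0.24, "tz": 0, "wx": 0, "wy": 0, "wz": 0, "fingers": 0}
    - {"tx": -0.9, "ty": 0.24, "tz": 0, "wx": 0, "wy": 0, "wz": 0, "fingers": 0}
    - {"tx": -0.9, "ty": 0.24, "tz": 0, "wx": 0, "wy": 0, "wz": 0, "fingers": 0}
    - {"tx": -0.9, "ty": 0.24, "tz": 0, "wx": 0, "wy": 0, "wz": 0, "fingers": 0}
    - {"tx": -0.9, "ty": 0.24, "tz": 0, "wx": 0, "wy": 0, "wz": 0, "fingers": 0}
    - {"tx": -0.9, "ty": 0.24, "tz": 0, "wx": 0, "wy": 0, "wz": 0, "fingers": 0}
    - {"tx": -0.9, "ty": 0.24, "tz": 0, "wx": 0, "wy": 0, "wz": 0, "fingers": 0}
    - {"tx": -0.9, "ty": 0.24, "tz": 0, "wx": 0, "wy": 0, "wz": 0, "fingers": 0}
    - {"tx": -0.9, "ty": 0.24, "tz": 0, "wx": 0, "wy": 0, "wz": 0, "fingers": 0}
    - {"tx": -0.9, "ty": 0.24, "tz": 0, "wx": 0, "wy": 0, "wz": 0, "fingers": 0}
    - {"tx": -0.9, "ty": 0.24, "tz": 0, "wx": 0, "wy": 0, "wz": 0, "fingers": 0}
    - {"tx": -0.9, "ty": 0.24, "tz": 0, "wx": 0, "wy": 0, "wz": 0, "fingers": 0}

```text
clock: 2.15
position: [481.3, 204.7, 214.7]
tool_rot: [-1.695, -2.645, 0.0]
contact_force: [0.1, 0.7, -0.1]
width: 0.498
grip_force: 0.0
```

Emit:
apply_moves:
  moves:
    - {"tx": -0.8, "ty": 0.25, "tz": 0, "wx": 0, "wy": 0, "wz": 0, "fingers": 0}
    - {"tx": -0.5, "ty": 0.1, "tz": 0, "wx": 0, "wy": 0, "wz": 0, "fingers": 0}
    - {"tx": -0.2, "ty": 0.05, "tz": 0, "wx": 0, "wy": 0, "wz": 0, "fingers": 0}
    - {"tx": 0, "ty": 0, "tz": 0, "wx": 0, "wy": 0, "wz": 0, "fingers": 0}
    - {"tx": 0, "ty": 0, "tz": 0, "wx": 0, "wy": 0, "wz": 0, "fingers": 0}

```text
clock: 2.57
position: [519.6, 159.2, 214.5]
tool_rot: [-1.697, -2.643, 0.0]
contact_force: [-0.8, -0.2, 1.1]
width: 0.5
grip_force: 0.0
```

```bash
python3 - <<'E'
from h import *
from bench import arm
o=arm.get_obs(); print(o["clock"],o["position"],o["joints"]); print(Rn.from_rotvec(o["tool_rot"]).as_matrix().round(4))
c=snap("wrist","w2"); print(-c["R"].T@c["t"],proj(c,[523,154,23]))
E
```

```text
2.5667 [519.58900003 159.16080309 214.4587315 ] [ 1.75541942e-01  3.75772443e-01  1.75932467e+00  3.17127929e-04
  1.00715419e+00 -2.53518212e-01]
[[-4.159e-01  9.094e-01 -7.000e-04]
 [ 9.094e-01  4.159e-01  1.000e-04]
 [ 4.000e-04 -6.000e-04 -1.000e+00]]
[484.51882182 232.85976258 385.03366565] (np.float64(284.3061367177997), np.float64(195.45210919844646))
```

View pics/w2.png

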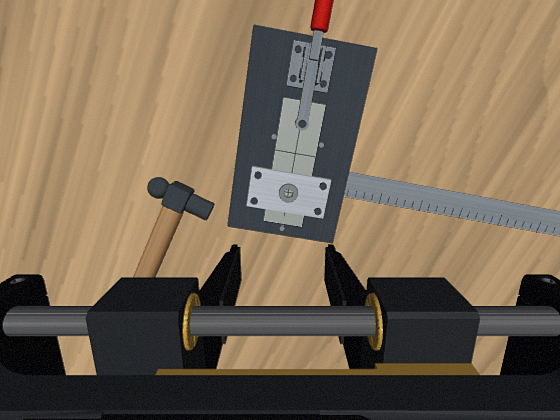

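The wrist view shows the jig with the bush centre at about (288,193), just ahead of the fingertips. I fit it.

```bash
python3 - <<'E'
from h import *
c=dict(np.load("pics/w2.npz")); g=cv2.cvtColor(c["pixels"],cv2.COLOR_RGB2GRAY)
w=g[170:216,265:311]; b=cv2.resize(w,None,fx=8,fy=8,interpolation=cv2.INTER_CUBIC)
ci=cv2.HoughCircles(cv2.GaussianBlur(b,(9,9),2),cv2.HOUGH_GRADIENT,1,10,param1=80,param2=25,minRadius=25,maxRadius=110)
print(foc(c)*11/360*8)
for x,y,r in ci[0][:6]:
    u,v=x/8-.44+265,y/8-.44+170; print(u,v,r/8,ray(c,u,v,23))
P=pts(c); print(P[180:206:4,276:302:4,2].round(0))
cv2.imwrite("pics/c2.png",np.hstack([cv2.cvtColor(b,cv2.COLOR_GRAY2BGR)]))
E
```

```text
80.26911205234234
287.9975 192.3725 9.5875 [525.2972077 158.9848793  23.       ]
[[21. 20. 21. 21. 21. 21. 21.]
 [21. 23. 20. 21. 21. 20. 20.]
 [20. 19. 24. 24. 23. 20. 20.]
 [22. 23. 15. 17. 16. 23. 20.]
 [21. 22. 22. 15. 22. 24. 21.]
 [22. 20. 23. 23. 24. 21. 19.]
 [22. 21. 21. 21. 21. 21. 21.]]
```

View pics/c2.png

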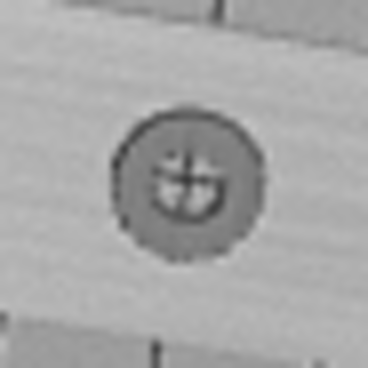

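The crop shows the bush ring centred near (188,184), with the scribed cross inside. The wrist estimate of the spot is (525.3,159.0). Next I move over the punch.

Emit:
apply_moves:
  moves:
    - {"tx": -0.4, "ty": -0.2, "tz": 0, "wx": 0, "wy": 0, "wz": 0, "fingers": 0}
    - {"tx": -0.8, "ty": -0.41, "tz": 0, "wx": 0, "wy": 0, "wz": 0, "fingers": 0}
    - {"tx": -0.8, "ty": -0.41, "tz": 0, "wx": 0, "wy": 0, "wz": 0, "fingers": 0}
    - {"tx": -0.8, "ty": -0.41, "tz": 0, "wx": 0, "wy": 0, "wz": 0, "fingers": 0}
    - {"tx": -0.8, "ty": -0.41, "tz": 0, "wx": 0, "wy": 0, "wz": 0, "fingers": 0}
    - {"tx": -0.8, "ty": -0.41, "tz": 0, "wx": 0, "wy": 0, "wz": 0, "fingers": 0}
    - {"tx": -0.8, "ty": -0.41, "tz": 0, "wx": 0, "wy": 0, "wz": 0, "fingers": 0}
    - {"tx": -0.8, "ty": -0.41, "tz": 0, "wx": 0, "wy": 0, "wz": 0, "fingers": 0}
    - {"tx": -0.4, "ty": -0.2, "tz": 0, "wx": 0, "wy": 0, "wz": 0, "fingers": 0}
    - {"tx": 0, "ty": 0, "tz": 0, "wx": 0, "wy": 0, "wz": 0, "fingers": 0}
    - {"tx": 0, "ty": 0, "tz": 0, "wx": 0, "wy": 0, "wz": 0, "fingers": 0}

```text
clock: 3.53
position: [507.4, -127.3, 214.6]
tool_rot: [-1.698, -2.643, -0.0]
contact_force: [-0.1, -0.8, 0.9]
width: 0.5
grip_force: 0.0
```

```bash
python3 - <<'E'
from h import *
from bench import arm
o=arm.get_obs(); print(o["position"])
c=snap("wrist","w3"); print(proj(c,[506.7,-134.2,134]),[proj(c,np.r_[o["position"][:2],z]) for z in (134,66)])
P=pts(c); m=(P[...,2]>128)&(P[...,2]<140)&(abs(P[...,0]-507)<25)&(abs(P[...,1]+134)<25); q=P[m]; print(len(q),q.mean(0),q[:,:2].min(0),q[:,:2].max(0),q[:,2].max())
m=(abs(P[...,2]-66)<3)&(abs(P[...,0]-525)<90)&(abs(P[...,1]+175)<90); print(m.sum(),cv2.minAreaRect(P[m][:,:2].astype(np.float32)))
E
```

```text
[ 507.37473909 -127.32594619  214.61896821]
(np.float64(279.5632002512437), np.float64(227.60760964380586)) [(np.float64(283.86570113967275), np.float64(220.58851362115698)), (np.float64(283.5401317908371), np.float64(199.6194988774256))]
273 [ 506.9740554  -131.17942205  133.48952593] [ 499.79622228 -139.74178114] [ 515.12464053 -124.8176116 ] 136.0588849201497
6391 ((525.40966796875, -171.4256591796875), (62.09614944458008, 146.18142700195312), 24.546741485595703)
```

View pics/w3.png

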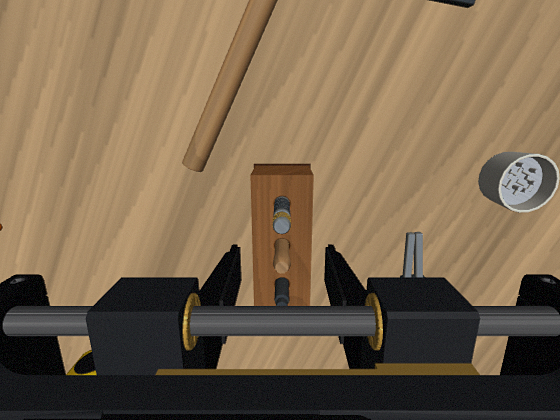

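The picture shows the punch cap at about (282,225), the awl at (282,255) and the drift at (282,290), with both fingers straddling the row. Depth puts the punch at (507,-132). I descend and grip it.

Emit:
apply_moves:
  newtons: 60
  moves:
    - {"tx": -0.105, "ty": -0.05, "tz": 0.2, "wx": 0, "wy": 0, "wz": 0, "fingers": 0}
    - {"tx": 0, "ty": 0, "tz": 0.6, "wx": 0, "wy": 0, "wz": 0, "fingers": 0}
    - {"tx": 0, "ty": 0, "tz": 0.8, "wx": 0, "wy": 0, "wz": 0, "fingers": 0}
    - {"tx": 0, "ty": 0, "tz": 0.8, "wx": 0, "wy": 0, "wz": 0, "fingers": 0}
    - {"tx": 0, "ty": 0, "tz": 0.6, "wx": 0, "wy": 0, "wz": 0, "fingers": 0}
    - {"tx": 0, "ty": 0, "tz": 0.44, "wx": 0, "wy": 0, "wz": 0, "fingers": 0}
    - {"tx": 0, "ty": 0, "tz": 0, "wx": 0, "wy": 0, "wz": 0, "fingers": 0}
    - {"tx": 0, "ty": 0, "tz": 0, "wx": 0, "wy": 0, "wz": 0, "fingers": 0}

```text
clock: 4.25
position: [507.4, -131.6, 76.5]
tool_rot: [-1.695, -2.643, 0.0]
contact_force: [-0.2, 1.1, -0.3]
width: 0.5
grip_force: 0.0
```

Emit:
apply_moves:
  newtons: 60
  moves:
    - {"tx": 0, "ty": 0, "tz": 0, "wx": 0, "wy": 0, "wz": 0, "fingers": -0.4}
    - {"tx": 0, "ty": 0, "tz": 0, "wx": 0, "wy": 0, "wz": 0, "fingers": -0.55}
    - {"tx": 0, "ty": 0, "tz": 0, "wx": 0, "wy": 0, "wz": 0, "fingers": -0.65}
    - {"tx": 0, "ty": 0, "tz": 0, "wx": 0, "wy": 0, "wz": 0, "fingers": -0.72}
    - {"tx": 0, "ty": 0, "tz": 0, "wx": 0, "wy": 0, "wz": 0, "fingers": -1}
    - {"tx": 0, "ty": 0, "tz": 0, "wx": 0, "wy": 0, "wz": 0, "fingers": -1}
    - {"tx": 0, "ty": 0, "tz": 0, "wx": 0, "wy": 0, "wz": 0, "fingers": -1}
    - {"tx": 0, "ty": 0, "tz": 0, "wx": 0, "wy": 0, "wz": 0, "fingers": -1}

```text
clock: 4.92
position: [507.7, -132.8, 77.3]
tool_rot: [1.698, 2.643, 0.0]
contact_force: [-0.8, -0.3, 4.3]
width: 0.143
grip_force: 60.0
```

It is gripped at 60 N. Now I lift it.

Emit:
apply_moves:
  moves:
    - {"tx": 0, "ty": 0, "tz": -0.2, "wx": 0, "wy": 0, "wz": 0, "fingers": -1}
    - {"tx": 0, "ty": 0, "tz": -0.4, "wx": 0, "wy": 0, "wz": 0, "fingers": -1}
    - {"tx": 0, "ty": 0, "tz": -0.5, "wx": 0, "wy": 0, "wz": 0, "fingers": -1}
    - {"tx": 0, "ty": 0, "tz": -0.5, "wx": 0, "wy": 0, "wz": 0, "fingers": -1}
    - {"tx": 0, "ty": 0, "tz": -0.5, "wx": 0, "wy": 0, "wz": 0, "fingers": -1}
    - {"tx": 0, "ty": 0, "tz": -0.4, "wx": 0, "wy": 0, "wz": 0, "fingers": -1}
    - {"tx": 0, "ty": 0, "tz": 0, "wx": 0, "wy": 0, "wz": 0, "fingers": -1}
    - {"tx": 0, "ty": 0, "tz": 0, "wx": 0, "wy": 0, "wz": 0, "fingers": -1}

```text
clock: 5.58
position: [507.5, -132.6, 177.3]
tool_rot: [1.698, 2.642, 0.0]
contact_force: [-0.3, 0.2, -2.6]
width: 0.146
grip_force: 60.0
```

```bash
python3 - <<'E'
from h import *
from bench import arm
o=arm.get_obs(); print(o["position"],o["contact_force"])
c=snap("wrist","w4")
p=o["position"]
for z in (19,0,-35,-56,-63,-70): print(z,proj(c,p+[0,0,z]))
s=snap("scene","s4"); print(proj(s,p))
a=cv2.resize(c["pixels"][170:270,230:330],(400,400),interpolation=cv2.INTER_CUBIC)
u,v=map(int,proj(s,p)); b=cv2.resize(s["pixels"][v-40:v+40,u-40:u+40],(400,400),interpolation=cv2.INTER_CUBIC)
cv2.imwrite("pics/c4.png",np.hstack([a,b])[:,:,::-1])
E
```

```text
[ 507.50896393 -132.60205262  177.29866824] [-0.31988843  0.1902744  -2.60874329]
19 (np.float64(284.77265609318715), np.float64(280.52083051324007))
0 (np.float64(284.4987298788695), np.float64(264.3165751381453))
-35 (np.float64(284.11264347567), np.float64(241.4774223032076))
-56 (np.float64(283.93269210094144), np.float64(230.83230008128038))
-63 (np.float64(283.87922028437436), np.float64(227.66914545885388))
-70 (np.float64(283.82857428377196), np.float64(224.6731535289341))
(np.float64(225.16865244653422), np.float64(195.0306280293362))
```

View pics/c4.png

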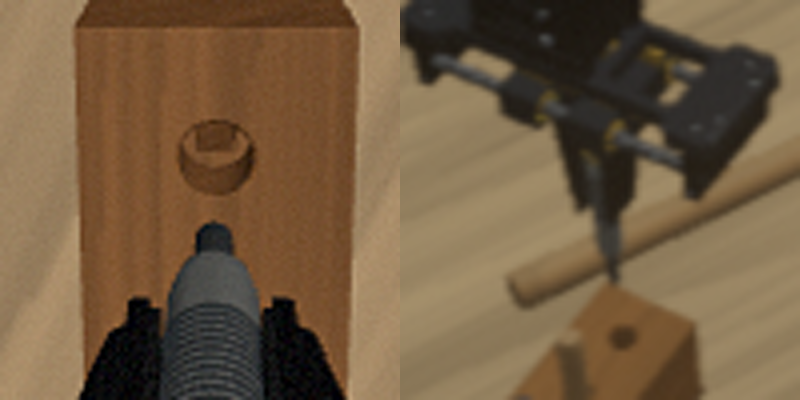

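The punch is held upright, with the nose tip at about (283,226) in the wrist view, so the nose is about 33 mm long. The empty hole is at about (284,208). I carry the punch over the bush.

Emit:
apply_moves:
  moves:
    - {"tx": 0.3, "ty": 0.16, "tz": 0, "wx": 0, "wy": 0, "wz": 0, "fingers": -1}
    - {"tx": 0.6, "ty": 0.32, "tz": 0, "wx": 0, "wy": 0, "wz": 0, "fingers": -1}
    - {"tx": 0.8, "ty": 0.43, "tz": 0, "wx": 0, "wy": 0, "wz": 0, "fingers": -1}
    - {"tx": 0.8, "ty": 0.43, "tz": 0, "wx": 0, "wy": 0, "wz": 0, "fingers": -1}
    - {"tx": 0.8, "ty": 0.43, "tz": 0, "wx": 0, "wy": 0, "wz": 0, "fingers": -1}
    - {"tx": 0.8, "ty": 0.43, "tz": 0, "wx": 0, "wy": 0, "wz": 0, "fingers": -1}
    - {"tx": 0.8, "ty": 0.43, "tz": 0, "wx": 0, "wy": 0, "wz": 0, "fingers": -1}
    - {"tx": 0.7, "ty": 0.37, "tz": 0, "wx": 0, "wy": 0, "wz": 0, "fingers": -1}
    - {"tx": 0.5, "ty": 0.26, "tz": 0, "wx": 0, "wy": 0, "wz": 0, "fingers": -1}
    - {"tx": 0.34, "ty": 0.18, "tz": 0.3, "wx": 0, "wy": 0, "wz": 0, "fingers": -1}
    - {"tx": 0, "ty": 0, "tz": 0.5, "wx": 0, "wy": 0, "wz": 0, "fingers": -1}
    - {"tx": 0, "ty": 0, "tz": 0.4, "wx": 0, "wy": 0, "wz": 0, "fingers": -1}

```text
clock: 6.68
position: [524.6, 160.6, 127.2]
tool_rot: [-1.695, -2.644, 0.001]
contact_force: [-0.1, -0.1, -2.7]
width: 0.148
grip_force: 60.0
```

Emit:
apply_moves:
  moves:
    - {"tx": 0, "ty": 0, "tz": 0, "wx": 0, "wy": 0, "wz": 0, "fingers": -1}
    - {"tx": 0, "ty": 0, "tz": 0, "wx": 0, "wy": 0, "wz": 0, "fingers": -1}
    - {"tx": 0, "ty": 0, "tz": 0, "wx": 0, "wy": 0, "wz": 0, "fingers": -1}

```text
clock: 6.93
position: [525.8, 159.0, 129.3]
tool_rot: [-1.698, -2.643, -0.0]
contact_force: [0.3, 0.4, -1.6]
width: 0.148
grip_force: 60.0
```

```bash
python3 - <<'E'
from h import *
from bench import arm
o=arm.get_obs(); p=o["position"]; print(p,o["contact_force"])
c4=dict(np.load("pics/w4.npz")); print("hole pred",proj(c4,[507.5,-132.6,66]))
c=snap("wrist","w5"); 
print("axis z=23",proj(c,np.r_[p[:2],23]),"tip",proj(c,p-[0,0,68]))
a=cv2.resize(c["pixels"][165:265,230:330],(800,800)[:2],interpolation=cv2.INTER_CUBIC)[:600]
cv2.imwrite("pics/c5.png",a[:,:,::-1])
E
```

```text
[525.75423959 159.00851109 129.32036872] [ 0.27626511  0.38061983 -1.60505332]
hole pred (np.float64(283.5687421262751), np.float64(209.77932122622622))
axis z=23 (np.float64(283.71299271781567), np.float64(211.50609011855352)) tip (np.float64(283.92605774698984), np.float64(225.6372588338143))
```

View pics/c5.png

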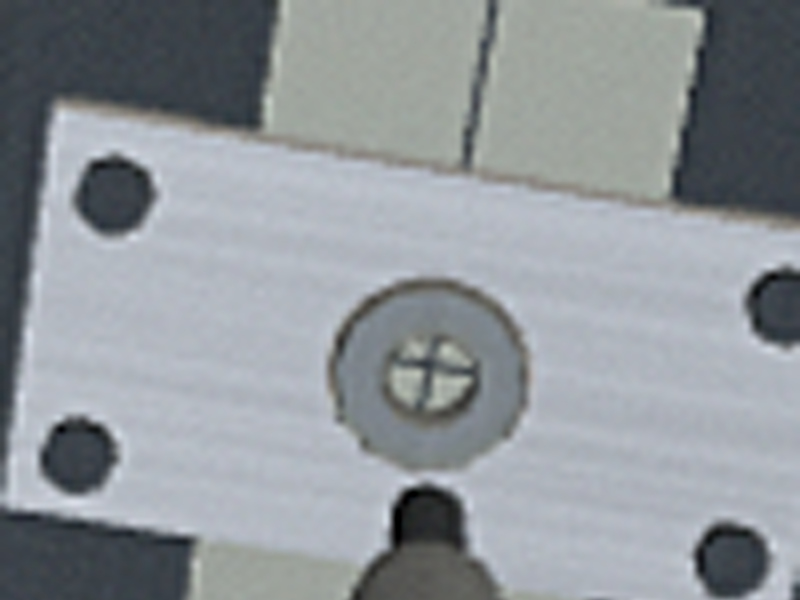

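The bush centre is at crop (430,374), which is px (283.3,211.3); the punch axis projects there to (283.7,211.5), within about 0.5 mm. I apply a tiny correction and descend to just above the rim.

Emit:
apply_moves:
  moves:
    - {"tx": -0.0125, "ty": 0.01, "tz": 0.2, "wx": 0, "wy": 0, "wz": 0, "fingers": -1}
    - {"tx": 0, "ty": 0, "tz": 0.3, "wx": 0, "wy": 0, "wz": 0, "fingers": -1}
    - {"tx": 0, "ty": 0, "tz": 0.2, "wx": 0, "wy": 0, "wz": 0, "fingers": -1}
    - {"tx": 0, "ty": 0, "tz": 0.1, "wx": 0, "wy": 0, "wz": 0, "fingers": -1}
    - {"tx": 0, "ty": 0, "tz": 0, "wx": 0, "wy": 0, "wz": 0, "fingers": -1}
    - {"tx": 0, "ty": 0, "tz": 0, "wx": 0, "wy": 0, "wz": 0, "fingers": -1}
    - {"tx": 0, "ty": 0, "tz": 0, "wx": 0, "wy": 0, "wz": 0, "fingers": -1}

```text
clock: 7.57
position: [526.5, 158.6, 97.4]
tool_rot: [1.698, 2.643, 0.001]
contact_force: [0.7, -0.7, -3.1]
width: 0.148
grip_force: 60.0
```

```bash
python3 - <<'E'
from h import *
from bench import arm
o=arm.get_obs(); p=o["position"]; print(p,o["contact_force"],o["tool_rot"])
c=snap("wrist","w6"); print("axis z=23",proj(c,np.r_[p[:2],23]))
a=cv2.resize(c["pixels"][195:255,243:323],(800,600),interpolation=cv2.INTER_CUBIC)
cv2.imwrite("pics/c6.png",a[:,:,::-1])
E
```

```text
[526.50978851 158.56921647  97.41416179] [ 0.70749162 -0.69110034 -3.08155869] [1.69807791e+00 2.64262337e+00 7.60705866e-04]
axis z=23 (np.float64(283.8327683073994), np.float64(222.95578392700642))
```

View pics/c6.png

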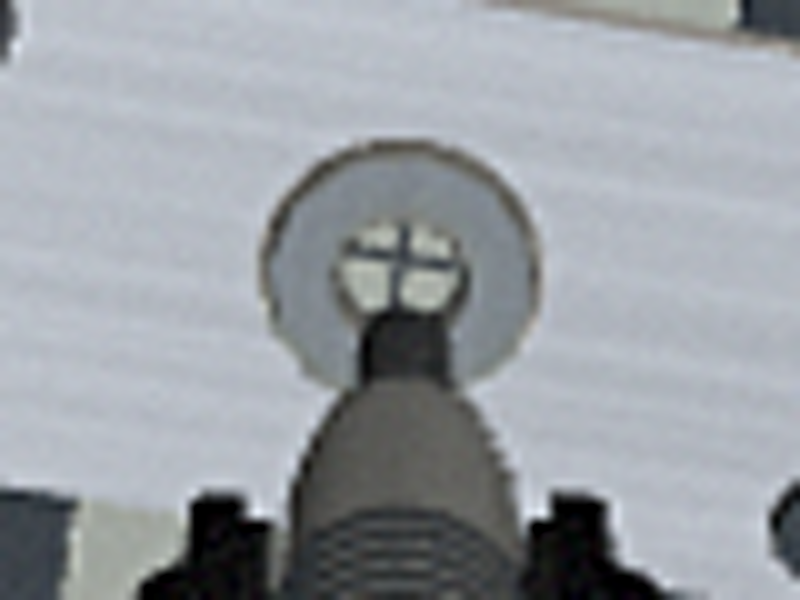

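The nose at crop x≈404 is centred over the bush at (402,272), and the tip is about 33 mm above the bench. I enter the bush slowly and watch the force.

Emit:
apply_moves:
  moves:
    - {"tx": 0, "ty": 0, "tz": 0.1, "wx": 0, "wy": 0, "wz": 0, "fingers": -1}
    - {"tx": 0, "ty": 0, "tz": 0.1, "wx": 0, "wy": 0, "wz": 0, "fingers": -1}
    - {"tx": 0, "ty": 0, "tz": 0.05, "wx": 0, "wy": 0, "wz": 0, "fingers": -1}
    - {"tx": 0, "ty": 0, "tz": 0, "wx": 0, "wy": 0, "wz": 0, "fingers": -1}
    - {"tx": 0, "ty": 0, "tz": 0, "wx": 0, "wy": 0, "wz": 0, "fingers": -1}

```text
clock: 8.03
position: [526.2, 158.5, 86.8]
tool_rot: [-1.698, -2.643, 0.0]
contact_force: [-0.3, -0.2, -2.2]
width: 0.147
grip_force: 60.0
```

Emit:
apply_moves:
  moves:
    - {"tx": 0, "ty": 0, "tz": 0.025, "wx": 0, "wy": 0, "wz": 0, "fingers": -1}
    - {"tx": 0, "ty": 0, "tz": 0.025, "wx": 0, "wy": 0, "wz": 0, "fingers": -1}
    - {"tx": 0, "ty": 0, "tz": 0.025, "wx": 0, "wy": 0, "wz": 0, "fingers": -1}
    - {"tx": 0, "ty": 0, "tz": 0, "wx": 0, "wy": 0, "wz": 0, "fingers": -1}
    - {"tx": 0, "ty": 0, "tz": 0, "wx": 0, "wy": 0, "wz": 0, "fingers": -1}

```text
clock: 8.45
position: [526.3, 158.5, 84.0]
tool_rot: [-1.698, -2.643, -0.0]
contact_force: [-0.3, -0.8, -1.7]
width: 0.147
grip_force: 60.0
```

Emit:
apply_moves:
  moves:
    - {"tx": 0, "ty": 0, "tz": 0.025, "wx": 0, "wy": 0, "wz": 0, "fingers": -1}
    - {"tx": 0, "ty": 0, "tz": 0.025, "wx": 0, "wy": 0, "wz": 0, "fingers": -1}
    - {"tx": 0, "ty": 0, "tz": 0, "wx": 0, "wy": 0, "wz": 0, "fingers": -1}
    - {"tx": 0, "ty": 0, "tz": 0, "wx": 0, "wy": 0, "wz": 0, "fingers": -1}

```text
clock: 8.78
position: [526.2, 158.5, 82.0]
tool_rot: [-1.698, -2.643, 0.0]
contact_force: [-0.1, -0.2, -1.6]
width: 0.146
grip_force: 60.0
```

Emit:
apply_moves:
  moves:
    - {"tx": 0, "ty": 0, "tz": 0.025, "wx": 0, "wy": 0, "wz": 0, "fingers": -1}
    - {"tx": 0, "ty": 0, "tz": 0, "wx": 0, "wy": 0, "wz": 0, "fingers": -1}
    - {"tx": 0, "ty": 0, "tz": 0, "wx": 0, "wy": 0, "wz": 0, "fingers": -1}

```text
clock: 9.03
position: [526.2, 158.5, 81.0]
tool_rot: [-1.698, -2.643, -0.0]
contact_force: [0.0, -0.1, -1.2]
width: 0.15
grip_force: 60.0
```

Emit:
apply_moves:
  moves:
    - {"tx": 0, "ty": 0, "tz": 0.025, "wx": 0, "wy": 0, "wz": 0, "fingers": -1}
    - {"tx": 0, "ty": 0, "tz": 0, "wx": 0, "wy": 0, "wz": 0, "fingers": -1}
    - {"tx": 0, "ty": 0, "tz": 0, "wx": 0, "wy": 0, "wz": 0, "fingers": -1}

```text
clock: 9.28
position: [526.4, 158.5, 80.1]
tool_rot: [1.698, 2.643, 0.0]
contact_force: [-0.7, -0.4, -0.4]
width: 0.147
grip_force: 60.0
```

Emit:
apply_moves:
  moves:
    - {"tx": 0, "ty": 0, "tz": 0.025, "wx": 0, "wy": 0, "wz": 0, "fingers": -1}
    - {"tx": 0, "ty": 0, "tz": 0, "wx": 0, "wy": 0, "wz": 0, "fingers": -1}
    - {"tx": 0, "ty": 0, "tz": 0, "wx": 0, "wy": 0, "wz": 0, "fingers": -1}

```text
clock: 9.53
position: [526.4, 158.6, 79.2]
tool_rot: [1.698, 2.643, 0.001]
contact_force: [0.9, 0.3, 2.1]
width: 0.146
grip_force: 60.0
```

Emit:
apply_moves:
  moves:
    - {"tx": 0, "ty": 0, "tz": 0.025, "wx": 0, "wy": 0, "wz": 0, "fingers": -1}
    - {"tx": 0, "ty": 0, "tz": 0, "wx": 0, "wy": 0, "wz": 0, "fingers": -1}
    - {"tx": 0, "ty": 0, "tz": 0, "wx": 0, "wy": 0, "wz": 0, "fingers": -1}

```text
clock: 9.78
position: [526.4, 158.6, 78.2]
tool_rot: [1.698, 2.643, 0.001]
contact_force: [-1.1, -0.1, 4.1]
width: 0.148
grip_force: 60.0
```

Contact came at about 79.8, which matches the blank face (the rim would have been at about 88), and there is no side load. I keep pressing.

Emit:
apply_moves:
  moves:
    - {"tx": 0, "ty": 0, "tz": 0.025, "wx": 0, "wy": 0, "wz": 0, "fingers": -1}
    - {"tx": 0, "ty": 0, "tz": 0, "wx": 0, "wy": 0, "wz": 0, "fingers": -1}
    - {"tx": 0, "ty": 0, "tz": 0, "wx": 0, "wy": 0, "wz": 0, "fingers": -1}

```text
clock: 10.03
position: [526.5, 158.6, 77.3]
tool_rot: [1.698, 2.643, 0.001]
contact_force: [-0.4, -0.4, 6.5]
width: 0.145
grip_force: 60.0
```

Emit:
apply_moves:
  moves:
    - {"tx": 0, "ty": 0, "tz": 0.0125, "wx": 0, "wy": 0, "wz": 0, "fingers": -1}
    - {"tx": 0, "ty": 0, "tz": 0, "wx": 0, "wy": 0, "wz": 0, "fingers": -1}
    - {"tx": 0, "ty": 0, "tz": 0, "wx": 0, "wy": 0, "wz": 0, "fingers": -1}

```text
clock: 10.28
position: [526.5, 158.6, 77.0]
tool_rot: [1.698, 2.643, 0.001]
contact_force: [-0.7, 0.4, 7.6]
width: 0.147
grip_force: 60.0
```

Emit:
apply_moves:
  moves:
    - {"tx": 0, "ty": 0, "tz": 0.0125, "wx": 0, "wy": 0, "wz": 0, "fingers": -1}
    - {"tx": 0, "ty": 0, "tz": 0, "wx": 0, "wy": 0, "wz": 0, "fingers": -1}
    - {"tx": 0, "ty": 0, "tz": 0, "wx": 0, "wy": 0, "wz": 0, "fingers": -1}

```text
clock: 10.53
position: [526.6, 158.6, 76.6]
tool_rot: [1.698, 2.642, 0.001]
contact_force: [-0.5, -0.7, 8.7]
width: 0.146
grip_force: 60.0
```

Emit:
apply_moves:
  moves:
    - {"tx": 0, "ty": 0, "tz": 0.0125, "wx": 0, "wy": 0, "wz": 0, "fingers": -1}
    - {"tx": 0, "ty": 0, "tz": 0, "wx": 0, "wy": 0, "wz": 0, "fingers": -1}
    - {"tx": 0, "ty": 0, "tz": 0, "wx": 0, "wy": 0, "wz": 0, "fingers": -1}

```text
clock: 10.78
position: [526.6, 158.6, 76.2]
tool_rot: [1.698, 2.642, 0.001]
contact_force: [-1.2, -1.5, 10.7]
width: 0.147
grip_force: 60.0
```

Emit:
apply_moves:
  moves:
    - {"tx": 0, "ty": 0, "tz": 0.0125, "wx": 0, "wy": 0, "wz": 0, "fingers": -1}
    - {"tx": 0, "ty": 0, "tz": 0, "wx": 0, "wy": 0, "wz": 0, "fingers": -1}
    - {"tx": 0, "ty": 0, "tz": 0, "wx": 0, "wy": 0, "wz": 0, "fingers": -1}

```text
clock: 11.03
position: [526.6, 158.6, 75.7]
tool_rot: [1.698, 2.642, 0.001]
contact_force: [-0.9, -0.3, 11.6]
width: 0.149
grip_force: 60.0
```

Emit:
apply_moves:
  moves:
    - {"tx": 0, "ty": 0, "tz": 0.0125, "wx": 0, "wy": 0, "wz": 0, "fingers": -1}
    - {"tx": 0, "ty": 0, "tz": 0, "wx": 0, "wy": 0, "wz": 0, "fingers": -1}
    - {"tx": 0, "ty": 0, "tz": 0, "wx": 0, "wy": 0, "wz": 0, "fingers": -1}

```text
clock: 11.28
position: [526.7, 158.6, 75.3]
tool_rot: [1.698, 2.642, 0.002]
contact_force: [-1.3, -0.9, 11.9]
width: 0.147
grip_force: 60.0
```

Emit:
apply_moves:
  moves:
    - {"tx": 0, "ty": 0, "tz": 0.0125, "wx": 0, "wy": 0, "wz": 0, "fingers": -1}
    - {"tx": 0, "ty": 0, "tz": 0, "wx": 0, "wy": 0, "wz": 0, "fingers": -1}
    - {"tx": 0, "ty": 0, "tz": 0, "wx": 0, "wy": 0, "wz": 0, "fingers": -1}

```text
clock: 11.53
position: [526.7, 158.6, 74.9]
tool_rot: [1.698, 2.642, 0.002]
contact_force: [-0.8, -1.3, 12.6]
width: 0.147
grip_force: 60.0
```

Emit:
apply_moves:
  moves:
    - {"tx": 0, "ty": 0, "tz": 0.01, "wx": 0, "wy": 0, "wz": 0, "fingers": -1}
    - {"tx": 0, "ty": 0, "tz": 0, "wx": 0, "wy": 0, "wz": 0, "fingers": -1}
    - {"tx": 0, "ty": 0, "tz": 0, "wx": 0, "wy": 0, "wz": 0, "fingers": -1}

```text
clock: 11.78
position: [526.6, 158.6, 74.3]
tool_rot: [1.698, 2.642, 0.001]
contact_force: [-0.9, 0.2, 8.4]
width: 0.146
grip_force: 60.0
```

It snapped: the force fell from 12.6 to 8.4 N. I hold briefly, then lift.

Emit:
apply_moves:
  moves:
    - {"tx": 0, "ty": 0, "tz": 0, "wx": 0, "wy": 0, "wz": 0, "fingers": -1}
    - {"tx": 0, "ty": 0, "tz": 0, "wx": 0, "wy": 0, "wz": 0, "fingers": -1}

```text
clock: 11.95
position: [526.5, 158.6, 74.1]
tool_rot: [1.698, 2.642, 0.001]
contact_force: [-0.6, -0.2, 7.6]
width: 0.147
grip_force: 60.0
```

Emit:
apply_moves:
  moves:
    - {"tx": 0, "ty": 0, "tz": -0.1, "wx": 0, "wy": 0, "wz": 0, "fingers": -1}
    - {"tx": 0, "ty": 0, "tz": -0.2, "wx": 0, "wy": 0, "wz": 0, "fingers": -1}
    - {"tx": 0, "ty": 0, "tz": -0.3, "wx": 0, "wy": 0, "wz": 0, "fingers": -1}
    - {"tx": 0, "ty": 0, "tz": -0.5, "wx": 0, "wy": 0, "wz": 0, "fingers": -1}
    - {"tx": 0, "ty": 0, "tz": -0.6, "wx": 0, "wy": 0, "wz": 0, "fingers": -1}
    - {"tx": 0, "ty": 0, "tz": -0.5, "wx": 0, "wy": 0, "wz": 0, "fingers": -1}
    - {"tx": 0, "ty": 0, "tz": -0.3, "wx": 0, "wy": 0, "wz": 0, "fingers": -1}
    - {"tx": 0, "ty": 0, "tz": 0, "wx": 0, "wy": 0, "wz": 0, "fingers": -1}
    - {"tx": 0, "ty": 0, "tz": 0, "wx": 0, "wy": 0, "wz": 0, "fingers": -1}

```text
clock: 12.7
position: [526.1, 158.5, 173.7]
tool_rot: [1.698, 2.643, 0.001]
contact_force: [-0.3, -0.6, -1.5]
width: 0.145
grip_force: 60.0
```

```bash
python3 - <<'E'
from h import *
from bench import arm
o=arm.get_obs(); print(o["position"],o["tool_rot"],o["contact_force"],togo(o,[507.6,-132.7,177]))
E
```

```text
[526.05870102 158.52278156 173.73226251] [1.69814752e+00 2.64279797e+00 5.65585267e-04] [-0.29077416 -0.5611509  -1.47889929] [-6.43043067 -3.44513706 -0.08313177]
```

Emit:
apply_moves:
  moves:
    - {"tx": -0.3, "ty": -0.16, "tz": -0.08, "wx": 0, "wy": 0, "wz": 0, "fingers": -1}
    - {"tx": -0.6, "ty": -0.32, "tz": 0, "wx": 0, "wy": 0, "wz": 0, "fingers": -1}
    - {"tx": -0.8, "ty": -0.43, "tz": 0, "wx": 0, "wy": 0, "wz": 0, "fingers": -1}
    - {"tx": -0.8, "ty": -0.43, "tz": 0, "wx": 0, "wy": 0, "wz": 0, "fingers": -1}
    - {"tx": -0.8, "ty": -0.43, "tz": 0, "wx": 0, "wy": 0, "wz": 0, "fingers": -1}
    - {"tx": -0.8, "ty": -0.43, "tz": 0, "wx": 0, "wy": 0, "wz": 0, "fingers": -1}
    - {"tx": -0.8, "ty": -0.43, "tz": 0, "wx": 0, "wy": 0, "wz": 0, "fingers": -1}
    - {"tx": -0.8, "ty": -0.43, "tz": 0, "wx": 0, "wy": 0, "wz": 0, "fingers": -1}
    - {"tx": -0.5, "ty": -0.27, "tz": 0, "wx": 0, "wy": 0, "wz": 0, "fingers": -1}
    - {"tx": -0.23, "ty": -0.115, "tz": 0, "wx": 0, "wy": 0, "wz": 0, "fingers": -1}
    - {"tx": 0, "ty": 0, "tz": 0, "wx": 0, "wy": 0, "wz": 0, "fingers": -1}
    - {"tx": 0, "ty": 0, "tz": 0, "wx": 0, "wy": 0, "wz": 0, "fingers": -1}

```text
clock: 13.7
position: [507.3, -132.6, 176.1]
tool_rot: [-1.699, -2.641, 0.0]
contact_force: [-0.4, 0.6, -1.6]
width: 0.147
grip_force: 60.0
```

Emit:
apply_moves:
  moves:
    - {"tx": 0, "ty": 0, "tz": 0, "wx": 0, "wy": 0, "wz": 0, "fingers": -1}
    - {"tx": 0, "ty": 0, "tz": 0, "wx": 0, "wy": 0, "wz": 0, "fingers": -1}

```text
clock: 13.87
position: [507.7, -131.5, 176.6]
tool_rot: [-1.696, -2.644, -0.0]
contact_force: [-0.9, -0.1, -2.2]
width: 0.145
grip_force: 60.0
```

```bash
python3 - <<'E'
from h import *
from bench import arm
o=arm.get_obs(); p=o["position"]; print(p,o["tool_rot"],togo(o,[507.6,-132.7,77]))
c=snap("wrist","w7")
a=[cv2.resize(x["pixels"][180:240,250:320],(400,343),interpolation=cv2.INTER_CUBIC) for x in (dict(np.load("pics/w4.npz")),c)]
cv2.imwrite("pics/c7.png",np.hstack(a)[:,:,::-1])
E
```

```text
[ 507.73981628 -131.49281017  176.63237375] [-1.69608953e+00 -2.64370404e+00 -1.44148482e-04] [-0.0273385  -0.01515464  2.4907985 ]
```

View pics/c7.png

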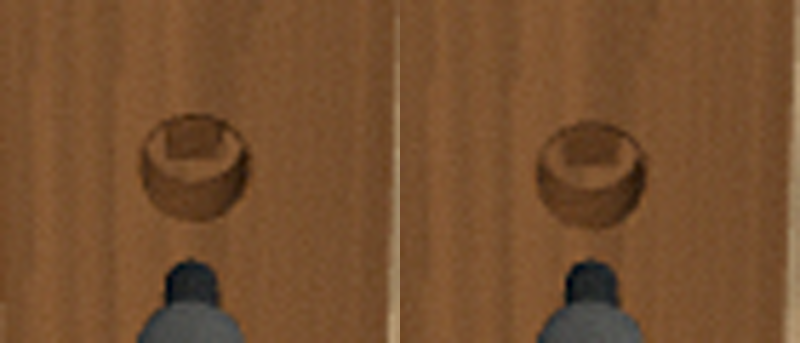

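The nose sits in the same place as before (no slip), and the hole is about 1 mm toward -x of the tool. I correct this and lower into the hole.

Emit:
apply_moves:
  moves:
    - {"tx": -0.025, "ty": 0, "tz": 0.2, "wx": 0, "wy": 0, "wz": 0, "fingers": -1}
    - {"tx": 0, "ty": 0, "tz": 0.4, "wx": 0, "wy": 0, "wz": 0, "fingers": -1}
    - {"tx": 0, "ty": 0, "tz": 0.3, "wx": 0, "wy": 0, "wz": 0, "fingers": -1}
    - {"tx": 0, "ty": 0, "tz": 0.1, "wx": 0, "wy": 0, "wz": 0, "fingers": -1}
    - {"tx": 0, "ty": 0, "tz": 0, "wx": 0, "wy": 0, "wz": 0, "fingers": -1}

```text
clock: 14.33
position: [507.8, -133.0, 135.7]
tool_rot: [-1.696, -2.642, 0.0]
contact_force: [0.8, -0.8, -1.8]
width: 0.148
grip_force: 60.0
```

Emit:
apply_moves:
  moves:
    - {"tx": 0, "ty": 0, "tz": 0.1, "wx": 0, "wy": 0, "wz": 0, "fingers": -1}
    - {"tx": 0, "ty": 0, "tz": 0.2, "wx": 0, "wy": 0, "wz": 0, "fingers": -1}
    - {"tx": 0, "ty": 0, "tz": 0.2, "wx": 0, "wy": 0, "wz": 0, "fingers": -1}
    - {"tx": 0, "ty": 0, "tz": 0.1, "wx": 0, "wy": 0, "wz": 0, "fingers": -1}
    - {"tx": 0, "ty": 0, "tz": 0, "wx": 0, "wy": 0, "wz": 0, "fingers": -1}

```text
clock: 14.75
position: [507.8, -133.4, 111.8]
tool_rot: [-1.697, -2.642, 0.0]
contact_force: [0.0, -0.2, -2.2]
width: 0.147
grip_force: 60.0
```

Emit:
apply_moves:
  moves:
    - {"tx": 0, "ty": 0, "tz": 0.1, "wx": 0, "wy": 0, "wz": 0, "fingers": -1}
    - {"tx": 0, "ty": 0, "tz": 0.05, "wx": 0, "wy": 0, "wz": 0, "fingers": -1}
    - {"tx": 0, "ty": 0, "tz": 0, "wx": 0, "wy": 0, "wz": 0, "fingers": -1}

```text
clock: 15.0
position: [508.1, -133.6, 106.5]
tool_rot: [-1.698, -2.643, -0.0]
contact_force: [-0.6, -0.9, -1.9]
width: 0.147
grip_force: 60.0
```

Emit:
apply_moves:
  moves:
    - {"tx": 0, "ty": 0, "tz": 0.05, "wx": 0, "wy": 0, "wz": 0, "fingers": -1}
    - {"tx": 0, "ty": 0, "tz": 0.05, "wx": 0, "wy": 0, "wz": 0, "fingers": -1}
    - {"tx": 0, "ty": 0, "tz": 0, "wx": 0, "wy": 0, "wz": 0, "fingers": -1}

```text
clock: 15.25
position: [508.1, -133.6, 102.5]
tool_rot: [-1.698, -2.643, -0.0]
contact_force: [0.4, -0.0, -2.2]
width: 0.144
grip_force: 60.0
```

Emit:
apply_moves:
  moves:
    - {"tx": 0, "ty": 0, "tz": 0.05, "wx": 0, "wy": 0, "wz": 0, "fingers": -1}
    - {"tx": 0, "ty": 0, "tz": 0.05, "wx": 0, "wy": 0, "wz": 0, "fingers": -1}
    - {"tx": 0, "ty": 0, "tz": 0, "wx": 0, "wy": 0, "wz": 0, "fingers": -1}

```text
clock: 15.5
position: [508.1, -133.5, 98.5]
tool_rot: [-1.698, -2.643, 0.0]
contact_force: [-0.8, -1.0, -1.7]
width: 0.147
grip_force: 60.0
```

Emit:
apply_moves:
  moves:
    - {"tx": 0.01, "ty": 0, "tz": 0.05, "wx": 0, "wy": 0, "wz": 0, "fingers": -1}
    - {"tx": 0, "ty": 0, "tz": 0.1, "wx": 0, "wy": 0, "wz": 0, "fingers": -1}
    - {"tx": 0, "ty": 0, "tz": 0.05, "wx": 0, "wy": 0, "wz": 0, "fingers": -1}
    - {"tx": 0, "ty": 0, "tz": 0, "wx": 0, "wy": 0, "wz": 0, "fingers": -1}

```text
clock: 15.83
position: [507.8, -133.1, 90.2]
tool_rot: [-1.698, -2.642, 0.0]
contact_force: [-1.3, 0.0, -2.2]
width: 0.145
grip_force: 60.0
```

Emit:
apply_moves:
  moves:
    - {"tx": 0, "ty": 0, "tz": 0.1, "wx": 0, "wy": 0, "wz": 0, "fingers": -1}
    - {"tx": 0, "ty": 0, "tz": 0.1, "wx": 0, "wy": 0, "wz": 0, "fingers": -1}
    - {"tx": 0, "ty": 0, "tz": 0.05, "wx": 0, "wy": 0, "wz": 0, "fingers": -1}
    - {"tx": 0, "ty": 0, "tz": 0, "wx": 0, "wy": 0, "wz": 0, "fingers": -1}
    - {"tx": 0, "ty": 0, "tz": 0, "wx": 0, "wy": 0, "wz": 0, "fingers": -1}

```text
clock: 16.25
position: [508.0, -133.2, 80.6]
tool_rot: [-1.698, -2.643, -0.0]
contact_force: [0.9, -0.0, -2.1]
width: 0.146
grip_force: 60.0
```

Emit:
apply_moves:
  moves:
    - {"tx": 0, "ty": 0, "tz": 0.05, "wx": 0, "wy": 0, "wz": 0, "fingers": -1}
    - {"tx": 0, "ty": 0, "tz": 0.025, "wx": 0, "wy": 0, "wz": 0, "fingers": -1}
    - {"tx": 0, "ty": 0, "tz": 0, "wx": 0, "wy": 0, "wz": 0, "fingers": -1}
    - {"tx": 0, "ty": 0, "tz": 0, "wx": 0, "wy": 0, "wz": 0, "fingers": -1}

```text
clock: 16.58
position: [508.1, -133.2, 77.8]
tool_rot: [-1.698, -2.643, -0.0]
contact_force: [-0.0, -0.5, -1.5]
width: 0.147
grip_force: 60.0
```

Emit:
apply_moves:
  moves:
    - {"tx": 0, "ty": 0, "tz": 0, "wx": 0, "wy": 0, "wz": 0, "fingers": -0.65}
    - {"tx": 0, "ty": 0, "tz": 0, "wx": 0, "wy": 0, "wz": 0, "fingers": -0.5}
    - {"tx": 0, "ty": 0, "tz": 0, "wx": 0, "wy": 0, "wz": 0, "fingers": -0.3}
    - {"tx": 0, "ty": 0, "tz": 0, "wx": 0, "wy": 0, "wz": 0, "fingers": 0}
    - {"tx": 0, "ty": 0, "tz": 0, "wx": 0, "wy": 0, "wz": 0, "fingers": 0}
    - {"tx": 0, "ty": 0, "tz": 0, "wx": 0, "wy": 0, "wz": 0, "fingers": 0}

```text
clock: 17.08
position: [508.1, -133.2, 77.9]
tool_rot: [1.698, 2.643, 0.0]
contact_force: [0.7, 0.3, -0.1]
width: 0.464
grip_force: 0.0
```

Emit:
apply_moves:
  moves:
    - {"tx": 0, "ty": 0, "tz": -0.3, "wx": 0, "wy": 0, "wz": 0, "fingers": 0}
    - {"tx": 0, "ty": 0, "tz": -0.6, "wx": 0, "wy": 0, "wz": 0, "fingers": 0}
    - {"tx": 0, "ty": 0, "tz": -0.8, "wx": 0, "wy": 0, "wz": 0, "fingers": 0}
    - {"tx": 0, "ty": 0, "tz": -0.8, "wx": 0, "wy": 0, "wz": 0, "fingers": 0}
    - {"tx": 0, "ty": 0, "tz": -0.7, "wx": 0, "wy": 0, "wz": 0, "fingers": 0}
    - {"tx": 0, "ty": 0, "tz": -0.3, "wx": 0, "wy": 0, "wz": 0, "fingers": 0}
    - {"tx": 0, "ty": 0, "tz": 0, "wx": 0, "wy": 0, "wz": 0, "fingers": 0}
    - {"tx": 0, "ty": 0, "tz": 0, "wx": 0, "wy": 0, "wz": 0, "fingers": 0}

```text
clock: 17.75
position: [508.0, -133.2, 217.8]
tool_rot: [1.698, 2.642, 0.0]
contact_force: [-0.2, -0.6, -0.9]
width: 0.503
grip_force: 0.0
```

```bash
python3 - <<'E'
from h import *
from bench import arm
c=snap("wrist","w8")
P=pts(c); m=(P[...,2]>122)&(P[...,2]<145)&(abs(P[...,0]-507)<25)&(abs(P[...,1]+134)<25); q=P[m]; q=q[q[:,2]>128];print(len(q),q.mean(0),q.min(0),q.max(0),np.median(q[:,2]))
E
```

```text
270 [ 507.62545394 -131.03478439  133.50816697] [ 500.50886904 -139.12831309  128.10381682] [ 515.66807851 -124.34152066  136.08480762] 133.87233081063943
```

The punch top is at z≈134 and at the same place as at the start (507,-131), so it is home. I hand the job in.

```bash
python3 -c "
from bench import arm
print(arm.job_done())"
```

```text
the job is handed in; nothing more can be done
None
```

The punch snapped on the drill spot through the bush, at about 14–15 N and with no forcing against the stop. It now stands released and fully home in its own hole, and the job is handed in, though the hand-in returned no verdict.

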